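Hand the extraction over from one bench hood to the other

TASK

I am finished with the brown bottle and will work with the white one next. On the hood with the brown bottle, lower the sash by its yellow handle until it is fully shut; on the hood with the white, blue-capped bottle, raise the sash until its green line is level with the tops of the white guide posts at its sides. Leave the bottles and the other things on the desk where they are, and let go of both handles.

Things in the scene. Friction and masses are not known exactly. Their poses are not given: they have to be found in the camera images.
- brown_hood: Bench hood holding the brown bottle with a black cap (58 mm across, 109 mm high): fixed white box, clear sides and roof, 180 mm wide (y); roof and the tops of its two white front guide posts 160 mm above the desk. Otherwise just like the white-bottle hood. Origin on the desk under the box's centre; z up, front faces -x; the sash slides at x = -0.085. A grey exhaust stub sticks out of its back.
- brown_sash (a joint): Height (m) of the brown-bottle hood's sash: 0 fully shut (end stop), grows upward, upper stop 0.125; starts at 0.03 to 0.06. Clear pane 160 mm high, 150 mm wide, with a thin green line across; the line is level with the guide-post tops at 0.090. Stays where it is left; about 7 N to raise, 4 N to lower.
- brown_handle (a point): Centre of the yellow level handle bar on top of that sash: 16 mm thick (x), 116 mm long (y), 18 mm high, on posts 50 mm either side; 45 mm above the sash's top edge, 36 mm free under it. 217 mm above the desk when shut, 307 mm with the green line level. Can be pinched across its thickness from above. Axes as the hood's.
- brown_bottle_mid (a point): Centre (half-way up) of the brown bottle with a black cap (58 mm across, 109 mm high), standing loose in its hood; z is its upright axis.
- white_hood: Bench hood holding the white bottle with a blue cap (48 mm across, 96 mm high): fixed white box, clear sides and roof, 180 mm wide (y); roof and the tops of its two white front guide posts 160 mm above the desk. Otherwise just like the brown-bottle hood. Origin on the desk under the box's centre; z up, front faces -x; the sash slides at x = -0.085. A grey exhaust stub sticks out of its back.
- white_sash (a joint): Height (m) of the white-bottle hood's sash: 0 fully shut (end stop), grows upward, upper stop 0.125; starts at 0.03 to 0.06. Clear pane 160 mm high, 150 mm wide, with a thin green line across; the line is level with the guide-post tops at 0.090. Stays where it is left; about 7 N to raise, 4 N to lower.
- white_handle (a point): Centre of the yellow level handle bar on top of that sash: 16 mm thick (x), 116 mm long (y), 18 mm high, on posts 50 mm either side; 45 mm above the sash's top edge, 36 mm free under it. 217 mm above the desk when shut, 307 mm with the green line level. Can be pinched across its thickness from above. Axes as the hood's.
- white_bottle_mid (a point): Centre (half-way up) of the white bottle with a blue cap (48 mm across, 96 mm high), standing loose in its hood; z is its upright axis.
- timer_mid (a point): Centre of a white kitchen-type timer with a red knob, 62 x 62 x 43 mm, loose on the desk to the left of the hoods; a bystander.
- sample_cup_mid (a point): Centre of a small open white plastic cup, 45 mm across and 38 mm high, loose on the desk to the right of the hoods; a bystander.

How it is judged:
By the outcome, as a careful person would: the job done as asked, in the order asked, and still so for the second after the job is handed in, with the robot touching nothing.
It also fails if it takes over 42 s, if anything falls off the work surface, if the arm or the gripper's body presses on something with over 40 N, if the wrist force passes 120 N, or if a joint passes its speed limit or range.

ROBOT

A 6-joint arm with a two-finger parallel gripper is mounted at the origin on a cart in front of the work surface, level with it; the furniture and walls round the work are solid. World frame = base frame: x ahead of the robot, y to its left, z up, the work surface at z = 0. Lengths are in m, angles in rad, forces in N, time in s.
With the tool pointing down it reaches from about 0.25 to 0.775 m from the base axis. Payload 4 kg.
Tool frame: the origin (TCP) lies on the centre line of the jaws, within the pads' length; the fingertips stand arm.tip_extent ahead of it and the grasp point (between the pads) lies 11 mm behind it (arm.tip_extent is the distance from the TCP to the fingertips, in m); z points along the fingers, y is the direction in which the jaws open and shut (so a half turn about z gives the same grasp; the last joint's range is limited). The gripper opens to 94 mm and grips with 3 to 60 N. Pads are 16 mm wide; open, the fingers measure 119 mm over their backs; the gripper's body (75 mm by 177 mm) begins 78 mm behind the grasp point.
Start: joints at [1.134, 0.087, 1.371, -0, 1.684, -0.103], TCP at [0.18, 0.52, 0.214] pointing down, gripper open.
Joint ranges: [-3.1, 3.1], [-0.76, 2.03], [0.27, 2.55], [-1.08, 4.22], [0.17, 2.65], [-2.57, 2.57]. Speed limits (rad/s): [2.79, 2.79, 3.14, 3.14, 3.14, 3.14].

INTERFACE

Orientations are given as a 3x3 rotation matrix whose columns are the frame's x, y, z axes.
In Python, from rig import arm, jaws, kin, eyes, workorder, models gives the robot as it stands. Calls block until the motion is done:
- arm.move_ptp(position, orientation): joint-space move of the TCP to a pose.
- arm.servo_line(position, ori=None, rate=0.15, until_force=None): straight line of the TCP; ori=None keeps the orientation; rate is the mean speed in m/s. With until_force (N) it stops when the force on the tool has changed by that much, and returns True; else False.
- arm.goto_joints(angles): joint-space move.
- jaws.gripper_open() and jaws.grab(): open the fingers fully, or close them until they stop; the grip force is fixed at half the most.
- arm.dwell(seconds).
- kin.solve_ik(position, orientation): joint angles nearest the present ones, or None.
- arm.state(): the state.
- eyes.grab_frame(name): name is "scene" or "top"; returns a dict with "image" (384x512x3 uint8, blue, green, red), "z_map" (384x512 float32, m along the optical axis (not along the pixel's ray), 0 where there is no reading), "intrinsics" (3x3 intrinsics, pixels), "distortion" ([k1, k2, p1, p2, k3] as OpenCV has them; the pictures are not rectified), "rvec" (rotation vector, rad) and "tvec" (3), from world to camera coordinates, as OpenCV has them. Camera axes: x right, y down, z forward; pixel columns grow to the right and rows downward; lengths in m; the calibration is good to about 2 mm. A picture is of the moment at which its call begins.
A pose or a line that the arm cannot do raises arm.Unreachable and nothing moves.
- workorder.finish_job(): hands the job in, once; it reports no verdict.
Trained networks look in a picture, given as the dict that the camera call returned (one of the last four; its "shot" number tells which), for a name from the list of things; names that differ only in an ending like _2 or _b are one class to them, and where a whole thing is asked for, a point or a joint stands for the part that bears it (a point fixed in the world has none). Each returns a list of dicts, best first, with "confidence" (0 to 1); they miss things now and then, are a little off and sometimes report something else, mostly with a low value. They report only what shows in the picture. A call takes as long as a camera call.
- models.recognise(picture, thing): "location" ([column, row] in pixels, amid what is visible of it).
- models.trace(picture, thing): "region" (384x512 bool, what is visible of it) and "location" ([column, row] in pixels, amid what is visible of it).
- models.place_of(picture, thing): "location" ([column, row] in pixels: a listed point, or the origin of a listed thing).
The state is a dict: "t": time; "joint_pos": joint angles; "joint_vel": joint speeds; "joint_efforts": joint torques, N m; "tool_pos": TCP position; "tcp_rot": TCP orientation; "ft_force": force on the tool from outside, world axes, zero at the start; "torque": the same for the moment, N m; "grip_width": finger opening in m.
Only numpy, scipy, OpenCV 4.12 (cv2) and the standard library are available. Lean on these libraries where they do the work, as an engineer would, in place of code of your own. Each camera call takes 0.05 s, during which the arm holds its last target. There are 200 camera calls.

## Working session

There is one attempt and no reset: what is moved stays moved. The work goes in short steps, each a Python script; the robot and the scene stay as the last script left them, time stands still between calls to the robot, and variables do not carry over. Pictures are saved under pics/ and viewed, about 8 in all and at most 12, crops included, and the job is handed in when it is done.

```bash
ls; mkdir -p pics; python3 - <<'E'
from rig import arm,eyes,models
import cv2,numpy as np
ims=[]
for n in("scene","top"):
    f=eyes.grab_frame(n); cv2.imwrite(f"pics/{n}0.png",f["image"])
    R,_=cv2.Rodrigues(f["rvec"]); print(n,(-R.T@f["tvec"].reshape(3)).round(3))
    for t in("brown_handle","white_handle","brown_hood","white_hood"):
        print(t,[(np.round(d["location"]),round(d["confidence"],2)) for d in models.place_of(f,t)[:2]])
    ims.append(f["image"])
print(arm.tip_extent,arm.state()["t"],arm.state()["tcp_rot"])
E
```

```text
pics
scene [ 1.291 -0.614  0.649]
brown_handle [(array([281., 131.]), 0.95)]
white_handle [(array([184., 163.]), 0.75)]
brown_hood []
white_hood [(array([207., 274.]), 0.97)]
top [-0.136 -0.293  1.084]
brown_handle [(array([210., 172.]), 0.76)]
white_handle [(array([317., 192.]), 0.95)]
brown_hood [(array([224., 206.]), 0.96)]
white_hood [(array([312., 226.]), 0.64)]
0.008 0.5 [[-9.44804840e-01  3.27633657e-01  4.32445595e-05]
 [ 3.27633659e-01  9.44804838e-01  6.55394062e-05]
 [-1.93847537e-05  7.60903214e-05 -9.99999997e-01]]
```

View pics/scene0.png

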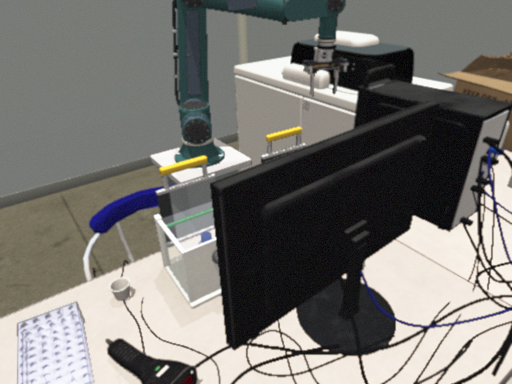

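View pics/top0.png

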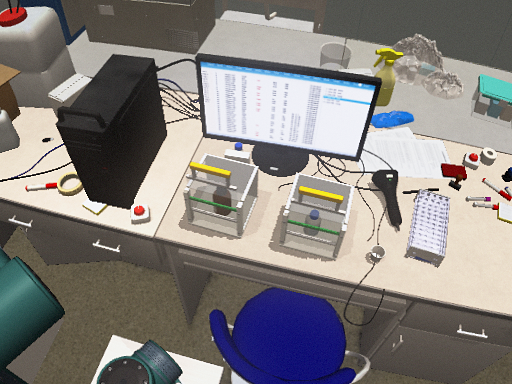

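The top view shows the brown hood on the left, with its handle near (210,172), and the white hood on the right, with its handle near (318,194). The scene view sees both handles from behind: brown at (284,134), white at (184,165). The monitor stands close behind the hoods.

```bash
cat > h.py <<'E'
from rig import arm,jaws,kin,eyes,workorder,models
import cv2,numpy as np
def world(f,uv,z):
    p=cv2.undistortPoints(np.float64(uv).reshape(-1,1,2),f["intrinsics"],np.array(f["distortion"])).reshape(-1,2)
    z=np.asarray(z,float).reshape(-1); R,_=cv2.Rodrigues(f["rvec"])
    return (np.c_[p*z[:,None],z]-np.reshape(f["tvec"],3))@R
def yellow(f,near):
    h=cv2.cvtColor(f["image"],cv2.COLOR_BGR2HSV)
    m=cv2.inRange(h,(18,140,90),(35,255,255))
    n,l,s,c=cv2.connectedComponentsWithStats(m)
    i=[k for k in range(1,n) if s[k,4]>30]
    k=min(i,key=lambda k:np.hypot(*(c[k]-near)))
    v,u=np.nonzero((l==k)&(f["z_map"]>0)); return world(f,np.c_[u,v],f["z_map"][v,u]),c[k]
def measure(f,near):
    P,c=yellow(f,near); med=np.median(P,0); P=P[np.linalg.norm(P-med,axis=1)<.09]
    T=P[P[:,2]>np.percentile(P[:,2],60)-.006]
    r=cv2.minAreaRect(np.float32(P[:,:2]*1000)); b=cv2.boxPoints(r)
    e=b[1]-b[0],b[2]-b[1]; a=max(e,key=np.linalg.norm); 
    return dict(ctr=np.array(r[0])/1000,size=np.round(r[1],0),yaw=np.degrees(np.arctan2(a[1],a[0]))%180-90,ztop=np.percentile(P[:,2],90),zmed=med[2],n=len(P),px=c.round())
E
python3 - <<'E'
from h import *
for n,b,w in(("scene",(281,131),(184,163)),("top",(210,172),(317,192))):
    f=eyes.grab_frame(n)
    for k,q in(("brown",b),("white",w)): print(n,k,measure(f,q))
# hood boxes: points cloud heights over region
f=eyes.grab_frame("top")
for n,uv in(("brown_hood",0),("white_hood",0)):
    d=models.place_of(f,n)
    if d:
        u,v=map(int,d[0]["location"])
        # ray to z=0
        a=world(f,[[u,v]],[.5])[0];b=world(f,[[u,v]],[1.])[0];t=-a[2]/(b[2]-a[2]);print(n,a+t*(b-a))
E
```

```text
scene brown {'ctr': array([ 0.56228015, -0.01048032]), 'size': array([113.,  17.]), 'yaw': np.float32(-3.4686356), 'ztop': np.float64(0.2832957707230023), 'zmed': np.float64(0.279178466839325), 'n': 231, 'px': array([283., 134.])}
scene white {'ctr': array([ 0.55905225, -0.30893506]), 'size': array([114.,  17.]), 'yaw': np.float32(-1.7326202), 'ztop': np.float64(0.27944404770530756), 'zmed': np.float64(0.2746531909755624), 'n': 360, 'px': array([184., 165.])}
top brown {'ctr': array([ 0.5586933 , -0.00738462]), 'size': array([112.,  17.]), 'yaw': np.float32(-3.5838776), 'ztop': np.float64(0.28450181352241244), 'zmed': np.float64(0.28136221354688884), 'n': 281, 'px': array([209., 169.])}
top white {'ctr': array([ 0.55585968, -0.30618488]), 'size': array([114.,  19.]), 'yaw': np.float32(-1.5464096), 'ztop': np.float64(0.2804364306186481), 'zmed': np.float64(0.27732391379067284), 'n': 335, 'px': array([320., 194.])}
brown_hood [ 0.66165367 -0.00882814  0.        ]
white_hood [ 0.6376725  -0.30695369  0.        ]
```

```bash
cat >> h.py <<'E'
def ori(yaw):
    a=np.radians(yaw); out=[]
    for s in(1,-1):
        y=s*np.array([np.cos(a),np.sin(a),0]); z=np.array([0,0,-1.]); out.append(np.c_[np.cross(y,z),y,z])
    return out
B=np.array([.5605,-.009]); BY=-3.5; W=np.array([.5575,-.3075]); WY=-1.6
E
python3 - <<'E'
from h import *
f=eyes.grab_frame("top"); v,u=np.nonzero(f["z_map"]>0); P=world(f,np.c_[u,v],f["z_map"][v,u])
f=eyes.grab_frame("scene"); v,u=np.nonzero(f["z_map"]>0); P=np.r_[P,world(f,np.c_[u,v],f["z_map"][v,u])]
print("max z per 6cm cell; rows x .3.., cols y .6..-.42")
for x in np.arange(.3,.96,.06):
    r=[]
    for y in np.arange(.54,-.48,-.06):
        m=(abs(P[:,0]-x)<.03)&(abs(P[:,1]-y)<.03); r.append(int(1000*np.percentile(P[m,2],99)) if m.sum()>5 else -1)
    print("%.2f"%x,r)
for p,yw in((B,BY),(W,WY)):
  for R in ori(yw):
    for z in(.4,.206): print(p,z,np.round(kin.solve_ik([*p,z],R),2) if kin.solve_ik([*p,z],R) is not None else None)
E
```

```text
max z per 6cm cell; rows x .3.., cols y .6..-.42
0.30 [-751, -749, -1, -1, -1, -1, -1, -1, -1, -1, -1, 0, -247, -247, -247, -248, -247]
0.36 [-750, -749, -746, -749, -751, -750, -751, -751, -748, -748, -749, -252, -246, -248, -250, -249, -246]
0.42 [-750, -749, -105, -102, -98, -749, -750, -750, -750, -749, -753, -253, -245, -245, -246, -247, -245]
0.48 [3, 3, 10, 5, 3, 25, 2, 3, 2, 3, 3, 3, 2, 2, 4, 3, 3]
0.54 [26, 17, 399, 400, 397, 44, 22, 4, 283, 284, 283, 161, 4, 279, 280, 280, 160]
0.60 [24, 26, 399, 401, 397, 5, 4, 4, 280, 279, 162, 162, 4, 162, 161, 161, 161]
0.66 [24, -744, 351, 351, 351, 4, 4, 3, 161, 162, 162, 162, 5, 163, 162, 161, 161]
0.72 [-643, -641, 351, 351, 350, 4, 5, 0, 163, 161, 162, 161, 4, 163, 162, 161, 160]
0.78 [-1, -1, 352, 352, 351, 5, 4, -1, 88, 93, 89, 4, 6, -1, -1, 3, 2]
0.84 [-1, 350, 352, 351, 350, 6, 3, 409, 317, 100, 92, 15, 13, 8, 13, 13, 8]
0.90 [8, 349, 351, 350, 349, 4, 4, 411, 411, 411, 410, 411, 411, 411, 411, 411, 410]
[ 0.5605 -0.009 ] 0.4 [-0.12  0.16  0.93 -0.    2.06 -0.06]
[ 0.5605 -0.009 ] 0.206 [-0.12  0.11  1.36 -0.    1.67 -0.06]
[ 0.5605 -0.009 ] 0.4 None
[ 0.5605 -0.009 ] 0.206 None
[ 0.5575 -0.3075] 0.4 [-0.59  0.35  0.69 -0.    2.11 -0.57]
[ 0.5575 -0.3075] 0.206 [-0.59  0.28  1.16 -0.    1.7  -0.57]
[ 0.5575 -0.3075] 0.4 None
[ 0.5575 -0.3075] 0.206 None
```

```bash
python3 - <<'E'
from h import *
R=ori(BY)[0]
arm.servo_line([.13,.36,.40],rate=.3)
arm.move_ptp([.38,0,.40],R)
arm.move_ptp([*B,.36],R)
f=eyes.grab_frame("top");cv2.imwrite("pics/b1.png",f["image"][80:320,120:420])
hit=arm.servo_line([*B,.274-.011],rate=.12,until_force=12)
s=arm.state();print(hit,s["t"],s["tool_pos"],s["ft_force"])
if not hit:
    jaws.grab(); s=arm.state();print(s["t"],s["grip_width"],s["ft_force"])
    f=eyes.grab_frame("scene");cv2.imwrite("pics/b2.png",cv2.resize(f["image"][60:220,180:380],None,fx=3,fy=3))
E
```

```text
False 5.2167 [ 0.56081062 -0.00907646  0.26436275] [-0.01623103  0.03821281  0.23203343]
6.3917 0.015607385290567656 [-1.02207547 -0.49858738  0.22945231]
```

View pics/b2.png

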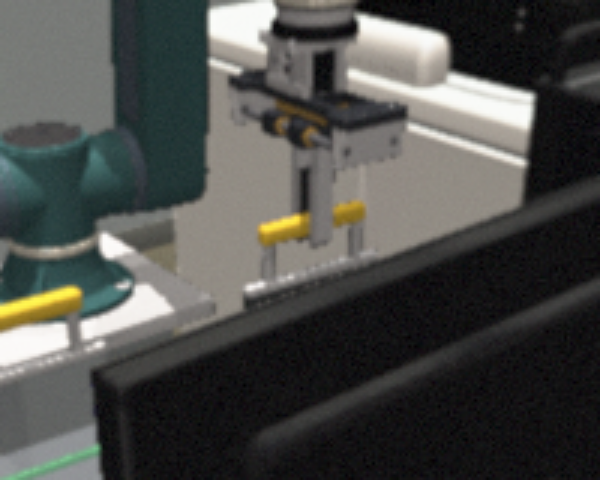

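The fingers hold the bar near its middle, at (315,225) in the crop, and the opening is 15.6 mm. Next I lower it to the stop.

```bash
python3 - <<'E'
from h import *
hit=arm.servo_line([*B,.196],rate=.08,until_force=22)
s=arm.state();print(hit,s["t"],s["tool_pos"],s["ft_force"],s["grip_width"])
arm.dwell(.2); s=arm.state();print(s["tool_pos"],s["ft_force"])
f=eyes.grab_frame("top"); print(measure(f,(209,185)))
E
```

```text
True 7.15 [ 0.56039872 -0.00902943  0.20453063] [-0.65956876  0.87247375  2.71659489] 0.015889396920537983
[ 0.56036419 -0.00900201  0.20450747] [ 0.65941721 -0.84190971  2.16007668]
{'ctr': array([ 0.55444098, -0.03892591]), 'size': array([49., 18.]), 'yaw': np.float32(-3.6469116), 'ztop': np.float64(0.2273395458688221), 'zmed': np.float64(0.22416232312720905), 'n': 121, 'px': array([222., 186.])}
```

```bash
python3 - <<'E'
from h import *
jaws.gripper_open()
arm.servo_line([*B,.33],rate=.2)
R=ori(WY)[0]
arm.move_ptp([*W,.36],R)
f=eyes.grab_frame("top"); m=measure(f,(209,185)); print("brown",m)
f=eyes.grab_frame("scene"); print("brown s",measure(f,(283,150)),"white s",measure(f,(184,165)))
print(arm.state()["t"],arm.state()["ft_force"])
hit=arm.servo_line([*W,.259],rate=.12,until_force=12)
s=arm.state();print(hit,s["t"],s["tool_pos"],s["ft_force"])
if not hit:
    jaws.grab(); s=arm.state();print(s["t"],s["grip_width"],s["ft_force"])
    f=eyes.grab_frame("scene");cv2.imwrite("pics/w1.png",cv2.resize(f["image"][80:280,100:320],None,fx=2.7,fy=2.7))
    print(measure(f,(184,165)))
E
```

```text
brown {'ctr': array([ 0.55569122, -0.30628137]), 'size': array([113.,  18.]), 'yaw': np.float32(-2.6102676), 'ztop': np.float64(0.2803036532244755), 'zmed': np.float64(0.2777167818448497), 'n': 337, 'px': array([320., 194.])}
brown s {'ctr': array([ 0.56111407, -0.00892019]), 'size': array([117.,  21.]), 'yaw': np.float32(-3.8920593), 'ztop': np.float64(0.2262992935683792), 'zmed': np.float64(0.2240807021922921), 'n': 174, 'px': array([281., 152.])} white s {'ctr': array([ 0.55871808, -0.30804208]), 'size': array([115.,  18.]), 'yaw': np.float32(-2.0367813), 'ztop': np.float64(0.2796663031274944), 'zmed': np.float64(0.2753343607170342), 'n': 361, 'px': array([183., 165.])}
10.6833 [-0.39545059 -0.94406941  0.18412055]
False 11.675 [ 0.55788122 -0.30760598  0.26026653] [ 0.77881844 -0.1255016  -0.04786071]
12.85 0.015570005703452737 [-1.05417816 -0.65291493 -0.07049629]
{'ctr': array([ 0.55929309, -0.33987854]), 'size': array([20., 51.]), 'yaw': np.float32(5.5187225), 'ztop': np.float64(0.2796747514824176), 'zmed': np.float64(0.27474472897280916), 'n': 164, 'px': array([170., 168.])}
```

View pics/w1.png

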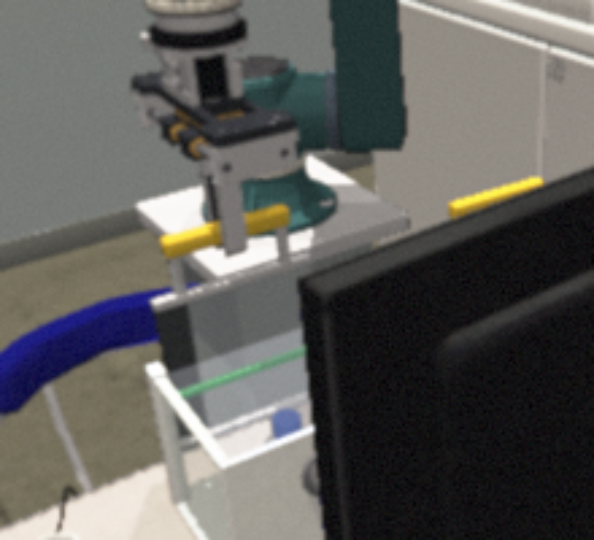

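The white bar is gripped near its middle, at (232,230) in the crop, with the green line below the post tops. The released brown handle's top measures 0.226–0.227, which means it is shut. Next I raise the white sash by about 36.7 mm.

```bash
python3 - <<'E'
from h import *
z0=arm.state()["tool_pos"][2]
arm.servo_line([*W,.259+.0367],rate=.06); arm.dwell(.3)
s=arm.state();print(s["t"],s["tool_pos"],s["tool_pos"][2]-z0,s["ft_force"],s["grip_width"])
for n,q in(("scene",(184,145)),("top",(325,180))):
    f=eyes.grab_frame(n); print(n,measure(f,q))
    cv2.imwrite(f"pics/w2{n}.png",cv2.resize(f["image"][80:280,120:380],None,fx=3,fy=3))
E
```

```text
13.9583 [ 0.55727567 -0.30753476  0.29720987] 0.03823565772416604 [-4.10979987  0.95593899  3.66163681] 0.015688422759736673
scene {'ctr': array([ 0.56199524, -0.27234702]), 'size': array([40., 14.]), 'yaw': np.float32(-2.8410187), 'ztop': np.float64(0.3176021311658494), 'zmed': np.float64(0.3131010383833171), 'n': 127, 'px': array([197., 146.])}
top {'ctr': array([ 0.55284326, -0.35446851]), 'size': array([19., 16.]), 'yaw': np.float32(-10.852699), 'ztop': np.float64(0.3182545565476451), 'zmed': np.float64(0.31525230252979686), 'n': 61, 'px': array([341., 189.])}
```

View pics/w2scene.png

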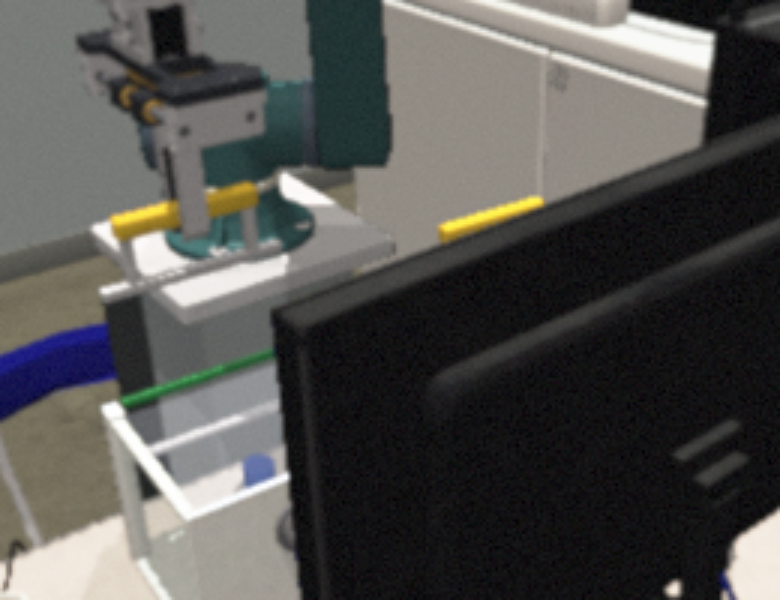

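The green line, near (190,380), is about level with the post top at (115,408). The numbers say it is roughly 1 mm high. I'll release and measure the unobstructed bar.

```bash
python3 - <<'E'
from h import *
jaws.gripper_open()
arm.servo_line([*W,.39],rate=.2)
arm.move_ptp([.38,-.05,.42],ori(WY)[0])
print(arm.state()["t"],arm.state()["ft_force"])
ims=[]
for n,q,b in(("scene",(184,145),(281,152)),("top",(325,180),(220,186))):
    f=eyes.grab_frame(n); print(n,"W",measure(f,q)); print("B",measure(f,b))
    c=f["image"][90:330,100:400] if n=="scene" else f["image"][120:270,130:400]
    cv2.imwrite(f"pics/e{n}.png",cv2.resize(c,None,fx=2.6,fy=2.6,interpolation=cv2.INTER_CUBIC))
    h=cv2.cvtColor(f["image"],cv2.COLOR_BGR2HSV); m=(cv2.inRange(h,(50,110,50),(80,255,255))>0)&(f["z_map"]>0)
    v,u=np.nonzero(m);P=world(f,np.c_[u,v],f["z_map"][v,u])
    for nm,c in(("B",B),("W",W)):
        k=(abs(P[:,0]-c[0])<.03)&(abs(P[:,1]-c[1])<.09); print(n,"green",nm,k.sum(),np.median(P[k,2]) if k.any() else 0)
E
```

```text
17.1417 [ 0.69604511  0.2539183  -0.60375722]
scene W {'ctr': array([ 0.55914111, -0.30824908]), 'size': array([114.,  18.]), 'yaw': np.float32(-3.295189), 'ztop': np.float64(0.3170239701018125), 'zmed': np.float64(0.3122717493104139), 'n': 386, 'px': array([182., 150.])}
B {'ctr': array([ 0.56242993, -0.00922351]), 'size': array([114.,  18.]), 'yaw': np.float32(-3.661827), 'ztop': np.float64(0.22612818642872295), 'zmed': np.float64(0.2238586907775612), 'n': 174, 'px': array([282., 152.])}
scene green B 0 0
scene green W 156 0.16369069467584235
top W {'ctr': array([ 0.55554742, -0.306168  ]), 'size': array([115.,  21.]), 'yaw': np.float32(-2.4077454), 'ztop': np.float64(0.31810649818234715), 'zmed': np.float64(0.31522569008891527), 'n': 350, 'px': array([323., 185.])}
B {'ctr': array([ 0.55784119, -0.01886707]), 'size': array([90., 18.]), 'yaw': np.float32(-4.1543045), 'ztop': np.float64(0.2269506348268893), 'zmed': np.float64(0.22338648941284717), 'n': 220, 'px': array([215., 185.])}
top green B 61 0.07726715974729773
top green W 77 0.16908017556351818
```

View pics/etop.png

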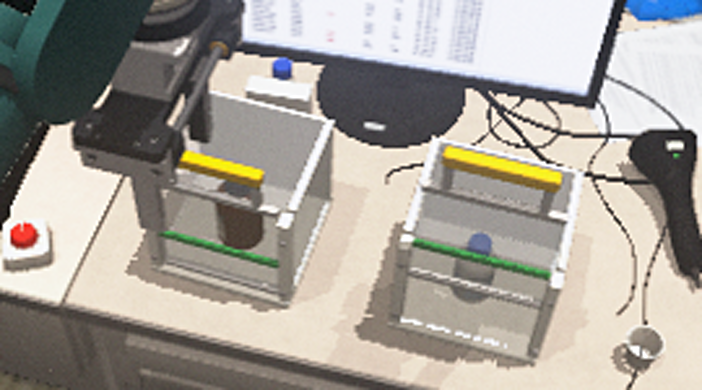

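The top crop shows both handles free. The brown sash is at the bottom, its green line near (220,248). The white sash's green line, near (480,258), is level with its post tops. The timer (27,240) and cup (643,345) are undisturbed and both bottles are standing. I'm handing in.

```bash
python3 -c "
from h import *
print(workorder.finish_job(), arm.state()['t'])"
```

```text
the job is handed in; nothing more can be done
the job is handed in; nothing more can be done
```

I shut the brown-bottle hood first, then raised the white-bottle hood's sash to its green line. I let go of both handles, backed the arm clear and handed the job in at about 17 s of the 42 s allowed.

- **Brown hood:** I lowered the sash until it hit its end stop, at the 22 N limit I had set. After release, the top of the handle measured 0.226–0.227 m, against 0.226 m when fully shut.
- **White hood:** After release, the top of the handle measured 0.317–0.318 m, against 0.316 m with the line level. That puts the sash about 1 mm high, and I left it there because the line looked level with the post tops.
- **Disagreeing check:** Depth readings on the green lines came out higher than the handle readings. For the white line they were 0.164 m from one camera and 0.169 m from the other, against a nominal 0.160 m. The brown line read 0.077 m against 0.070 m. I relied on the handle readings, because the line is thin and sits on a clear pane.
- **Other things:** In the last picture both bottles were standing and the timer and cup looked undisturbed. I did not measure their positions.

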